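# Hang a test panel on the drying rail and slide it home

### The arm

A 6-joint arm with a two-finger parallel gripper is mounted at the origin on a cart in front of the work surface, level with it; the furniture and walls round the work are solid. World frame = base frame: x ahead of the robot, y to its left, z up, the work surface at z = 0. Lengths are in m, angles in rad, forces in N, time in s.
With the tool pointing down it reaches from about 0.3 to 0.85 m from the base axis. Payload 4.2 kg.
Tool frame: the origin (TCP) lies on the front face of the gripper's body, between the roots of the fingers; the fingertips stand 78 mm ahead of it and the grasp point (between the pads) lies 60 mm ahead of it (r.tcp_to_tips is the distance from the TCP to the fingertips, in m); z points along the fingers, y is the line along which they close (so a half turn about z gives the same grasp; the last joint's range is limited). The gripper opens to 91 mm and grips with 3 to 60 N. Pads are 32 mm wide; open, the fingers measure 118 mm over their backs; the gripper's body (76 mm by 178 mm) begins 60 mm behind the grasp point.
Start: joints at [-1.191, 0.32, 1.565, -0, 1.257, -0.02], TCP at [0.224, -0.53, 0.292] pointing down, gripper open.
Joint ranges: [-3.11, 3.11], [-0.84, 2.01], [0.21, 2.61], [-1.34, 4.49], [0.05, 2.63], [-2.56, 2.56]. Speed limits (rad/s): [2.57, 2.57, 3.14, 3.14, 3.14, 3.14].

### API

Orientations are given as a unit quaternion [w, x, y, z].
In Python, from plant import readout, cams, r gives the robot as it stands.
- The arm moves only by the tool hand_motion, called after "Emit:" as name([rows], argument=value, ...), one row to a line, values as JSON. Schema: {"type":"object","properties":{"deltas":{"type":"array","items":{"type":"object","properties":{"rot":{"type":"array","items":{"type":"number"},"minItems":3,"maxItems":3},"pos":{"type":"array","items":{"type":"number"},"minItems":3,"maxItems":3},"aperture":{"type":"number"}},"additionalProperties":false,"required":["aperture"]},"minItems":1,"maxItems":10},"squeeze":{"type":"number"},"only":{"type":"string"},"quiet":{"type":"boolean"},"lines":{"type":"string"}},"required":["deltas"],"additionalProperties":false}. deltas is a list of rows, 1 to 10 of them, each an object with the fields rot (a list: a rotation vector rx, ry, rz in rad), pos (a list: dx, dy, dz in m), aperture (the finger opening in m); a field left out counts as zero (the opening has to be given); each row shifts and turns the commanded pose from where the row before left it, along the tool's axes as they then stand; what a row does not reach is not made up. A row lasts 1/10 s, in which the tool goes at most 0.05 m and 0.15 rad, less where a joint would pass 70% of its speed; a pose out of reach is approached as far as the arm can. The fingers move at their own pace and stop on an object; squeeze is the grip in N (left out, the last holds). Time passes only in rows, so rows that do not move let the fingers close. The tool returns the time, the measured TCP pose, the force, the opening and the grip force at its end. only (a regular expression) keeps the lines of the reply that match it, lines (a string "A,B") keeps lines A to B, and quiet returns only ok. Input that does not fit is refused with a message, and nothing moves.
- readout.get_obs(): the state, without advancing time (a new reading comes with each control period).
- cams.read_camera(name): name is "side" or "top" or "wrist"; returns a dict with "frame" (400x640x3 uint8, red, green, blue), "fovy" (degrees; the focal length in pixels is half the picture's height over the tangent of half this angle, whatever the lens; pixels are square), "cx", "cy" (the principal point, pixels), "world_from_camera" (4x4, takes a point from camera to world coordinates). Camera axes: x right, y down, z forward; pixel columns grow to the right and rows downward; lengths in m; the calibration is good to about 2 mm. The wrist camera is an equidistant fisheye: a pixel r from the principal point sees the ray r / f radians off the axis. A picture is of the moment at which its call begins. There is no depth.
- r.hand_in(): hands the job in; it is judged then, once.
The state is a dict: "clock": time; "qpos": joint angles; "dq": joint speeds; "joint_efforts": joint torques, N m; "tool_pos": TCP position; "orientation": TCP orientation; "wrist_force": force on the tool from outside, world axes, zero at the start; "moment": the same for the moment, N m; "gripper_width": finger opening in m; "grasp_force": force on a finger pad.
Only numpy, scipy, OpenCV 4.12 (cv2) and the standard library are available. Lean on these libraries where they do the work, as an engineer would, in place of code of your own. Each camera call takes 0.05 s, during which the arm holds its last target. There are 200 camera calls.

### The job

The red test panel has just been sprayed: take it by the orange grip of its hanger out of the wooden block, bring the hanger's two white discs to the open, flared left end of the drying rail, and slide it in past the spring catch and on along the rail until you feel it come up against the sprung stop and press the pad in a little (where the stop is set differs from day to day and has to be found by feel). Do it gently, never forcing the hanger against rail or stop (25 N would bend it), and leave it hanging there, up against the stop; the other hangers, the cup, the tin and the tape stay where they are.

Things in the scene. Friction and masses are not known exactly. Their poses are not given: they have to be found in the camera images.
- rail: fixed drying rail: aluminium C-channel, 280 mm long, on 2 dark posts behind it and a grey base. Origin on the bench under the channel's middle; x away from the robot (the slot, 14 mm high, faces -x), y along the channel to its open end, z up. Channel line at x 0, z 165 mm; inside 9 mm deep (x), 27.4 high; outside x -8.5 to 8.5, z 147 to 183. Discs get in only at the open end
- rail_mouth (a point): centre of the channel's open end, rail frame (0, 140, 165) mm, its left end seen from the robot; from here the edges flare outward on all sides, by 20 degrees over 12 mm
- rail_catch (a point): spring catch, rail frame (0, 85, 165) mm on the channel's line: a sprung steel ball hangs 6 mm into the channel from the top (brass housing up to z 194 mm). Each disc pushes it up to pass, which takes some 2 to 8 N along the rail; it drops again behind
- rail_end (a point): closed end, rail frame (0, -140, 165) mm: black cap. Through it runs the stop, a threaded rod with a black knob outside and a blue sprung pad (buffer_c0) inside. Its setting changes and is not reported: the pad's face lies 28 to 75 mm inside this point, at rail y -112 to -65 mm. The pad gives at 2 N per mm over 7 mm, damped, then is rigid
- red_hanger: hanger with the red panel, 0.13 to 0.22 kg. Origin: middle of the panel's lower edge; x square to the panel (red face to -x), y along its width, z up. Panel 80 wide, 80 high, 3 mm thick, at x 0. In the block or in the rail it may lean up to 0.1 rad about y, so its grip and discs are then not quite plumb over the panel
- red_grip (a point): where to hold the red hanger: middle of its orange grip, hanger frame (-24, 0, 150) mm. The grip is 14 mm thick (x), 36 mm wide (y), from z 129 to 165 mm; take it from above, fingers closing along y
- red_head (a point): midpoint between the red hanger's two white discs, hanger frame (0, 0, 105) mm. Discs 24 mm across, 6 mm thick, axes along x, centres at y -16 and +16: they run inside the channel, 56 mm long over both. Resting on the channel's floor their centres are 163.3 mm above the bench
- red_strap (a point): lower bend of the red hanger's steel strap, hanger frame (-24, 0, 82.5) mm. The strap (x -27 to -21 mm, 36 mm wide) passes in front of the rail; a neck 8 mm high, 28 mm wide goes from it through the slot to the discs, and a bar (top at z 85 mm) goes back under the rail to the panel
- block: fixed wooden block 150 x 112 x 43 mm (x, y, z), origin under its centre, x away from the robot; three upright slots 5.5 mm wide (x), 84 long (y), 35 deep (floor at z 8 mm) at x -46, 0, 46 mm. A hanger stands in each, order changing, faces to -x: lift straight up by 40 mm or more, then take it away along y
- grey_hanger: a hanger just like the red one, with a grey panel; stays in the block
- blue_hanger: a hanger just like the red one, with a blue panel; stays in the block
- tint_cup: clear mixing cup with a pink filling, 72 mm across, 95 mm high, behind the rail; origin at the centre of its underside
- colour_tin: small round tin with an orange label, 68 mm across, 79 mm high; origin at the centre of its underside
- tape: roll of yellow masking tape lying flat, 98 mm across, 25 mm high; origin at the centre of its underside

How it is judged:
By the outcome, as a careful person would: the job done as asked, in the order asked, and still so for the second after the job is handed in, with the robot touching nothing.
It also fails if it takes over 61 s, if anything falls off the work surface, if the arm or the gripper's body presses on something with over 40 N, if the wrist force passes 120 N, or if a joint passes its speed limit or range.

## Working session

There is one attempt and no reset: what is moved stays moved. The work goes in short steps, Python scripts to look and compute and a tool call to move; the robot and the scene stay as the last step left them, time stands still between calls to the robot, and variables do not carry over. Pictures are saved under pics/ and viewed, at most 13 in all, crops included, and the job is handed in when it is done.

```bash
ls; mkdir -p pics
```

Create h.py:
```python
import numpy as np, cv2
from plant import readout, cams, r
def K(c): return 200/np.tan(np.radians(c["fovy"])/2)
def ray(c,u,v,fish=False):
    f=K(c);x=np.array([u-c["cx"],v-c["cy"]],float)
    if fish:
        n=np.hypot(*x);t=n/f;d=np.array([*(x/max(n,1e-9)*np.sin(t)),np.cos(t)])
    else: d=np.array([*(x/f),1.])
    T=np.array(c["world_from_camera"]);d=T[:3,:3]@d
    return T[:3,3],d/np.linalg.norm(d)
def plane(c,u,v,z,ax=2,fish=False):
    o,d=ray(c,u,v,fish);return o+d*(z-o[ax])/d[ax]
def tri(a,b):
    # a,b=(o,d): midpoint, gap
    o1,d1=a;o2,d2=b;s=np.linalg.lstsq(np.c_[d1,-d2],o2-o1,rcond=None)[0]
    p,q=o1+s[0]*d1,o2+s[1]*d2;return (p+q)/2,np.linalg.norm(p-q)
def save(c,n): cv2.imwrite(n,c["frame"][:,:,::-1])
```

Run:
```python
from h import *
import pickle
for n in ("side","top"):
    c=cams.read_camera(n);save(c,f"pics/{n}0.png");pickle.dump(c,open(n+"0.pkl","wb"))
    print(n,c["fovy"],np.round(c["world_from_camera"],3).tolist())
o=readout.get_obs();print(o)
```

```text
pics
side 44.430758237108364 [[-0.808, -0.284, 0.516, -0.095], [-0.589, 0.426, -0.687, 0.855], [-0.025, -0.859, -0.512, 0.758], [0.0, 0.0, 0.0, 1.0]]
top 56.341812997103574 [[-0.007, -0.998, 0.069, 0.466], [-1.0, 0.005, -0.018, -0.004], [0.018, -0.07, -0.997, 1.383], [0.0, 0.0, 0.0, 1.0]]
{'clock': 0.1, 'qpos': array([-1.19099406e+00,  3.20200308e-01,  1.56551132e+00, -2.92452962e-05,
        1.25740371e+00, -1.99915258e-02]), 'dq': array([-0.00258879, -0.00177117, -0.00299117, -0.00035166,  0.00037605,
        0.00090556]), 'joint_efforts': array([-3.99924338e-04, -4.13334024e+01, -2.32508683e+01,  7.28320400e-02,
        4.21838521e-02, -5.08653318e-05]), 'tool_pos': array([ 0.22368766, -0.52936305,  0.2915379 ]), 'orientation': array([-7.46564338e-04,  9.80085874e-01,  1.98572654e-01, -1.49914098e-04]), 'wrist_force': array([-0.94080197, -0.04280926, -0.68914067]), 'moment': array([ 0.0319705 ,  0.02164387, -0.02337874]), 'grasp_force': 0.0, 'gripper_width': 0.09125720436111924}
```

View pics/side0.png

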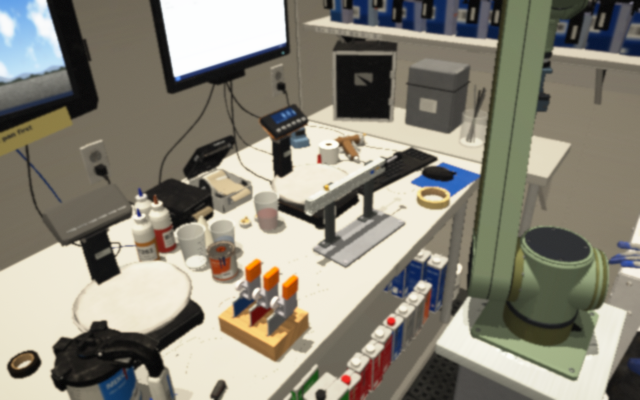

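View pics/top0.png

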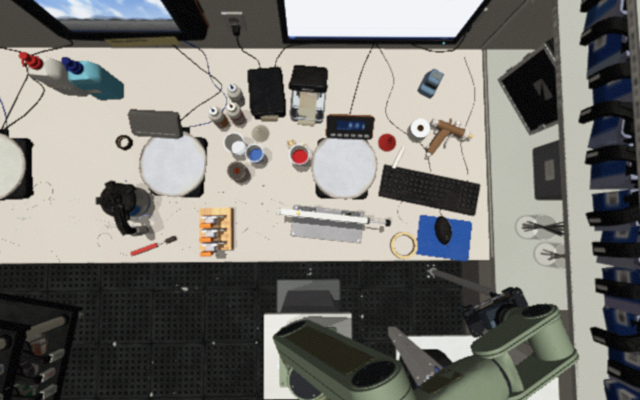

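The side view shows the block at about (264,325) with orange grips at (253,270), (271,278) and (290,287), and the rail from (310,195) to (395,155). In the top view the block is at (217,232) and the rail runs from (280,212) to (390,222). I'll enlarge both.

Run:
```python
import cv2,numpy as np
s=cv2.imread("pics/side0.png");t=cv2.imread("pics/top0.png")
a=cv2.resize(s[250:365,210:320],None,fx=3.5,fy=3.5,interpolation=cv2.INTER_CUBIC)
b=cv2.resize(s[145:265,295:415],None,fx=3.3,fy=3.3,interpolation=cv2.INTER_CUBIC)
c=cv2.resize(t[200:262,190:400],None,fx=3.0,fy=3.0,interpolation=cv2.INTER_CUBIC)
im=np.zeros((600,800,3),np.uint8)
im[:a.shape[0],:a.shape[1]]=a; im[:b.shape[0],400:400+b.shape[1]]=b; im[410:410+c.shape[0],:c.shape[1]]=c
cv2.imwrite("pics/crop1.png",im)
```

```text
(no output)
```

View pics/crop1.png

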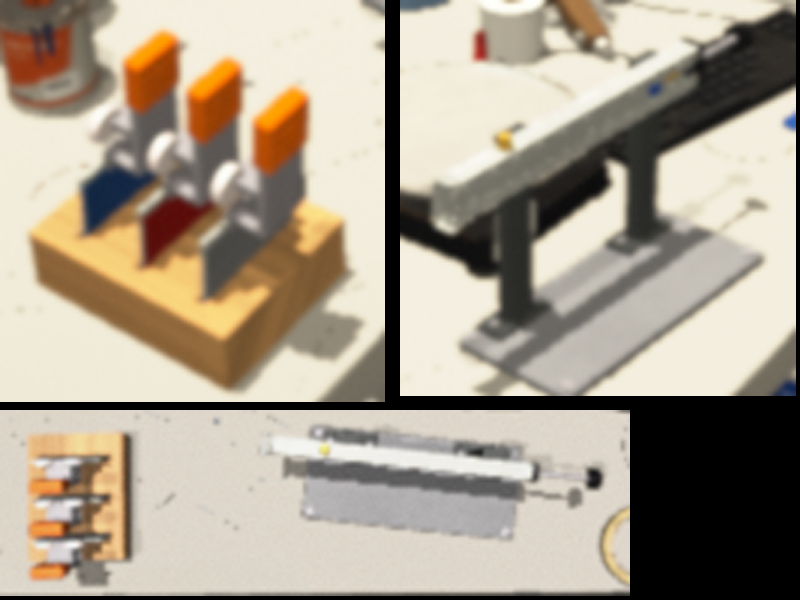

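Red is the middle hanger: grip near side px (271,278), top px (206,242). The brass catch is at side px (326,187), top px (298,216). The blue pad can be seen through the slot near side px (372,172).

Create m.py:
```python
from h import *
import pickle
S=pickle.load(open("side0.pkl","rb"));T=pickle.load(open("top0.pkl","rb"))
def blobs(c,lo,hi,box,mina=8):
    x0,y0,x1,y1=box;h=cv2.cvtColor(c["frame"],cv2.COLOR_RGB2HSV)[y0:y1,x0:x1]
    m=cv2.inRange(h,lo,hi);n,l,st,ce=cv2.connectedComponentsWithStats(m)
    return [(st[i,4],ce[i]+[x0,y0],st[i,:4]+[x0,y0,0,0]) for i in range(1,n) if st[i,4]>=mina],m
so,_=blobs(S,(6,200,150),(16,255,255),(235,245,310,310))
to,_=blobs(T,(6,180,150),(16,255,255),(190,200,240,262))
so.sort(key=lambda b:b[1][0]);to.sort(key=lambda b:b[1][1])
for a,b in zip(so,to): print("grip",a[0],a[1].round(1),b[0],b[1].round(1),b[2],[x.round(4) if hasattr(x,'round') else x for x in tri(ray(S,*a[1]),ray(T,*b[1]))])
sy,_=blobs(S,(18,120,100),(32,255,255),(310,175,345,200),3);ty,_=blobs(T,(18,110,100),(32,255,255),(285,205,315,225),3)
for a in sy:
  for b in ty: print("catch",a[0],a[1].round(1),b[0],b[1].round(1),tri(ray(S,*a[1]),ray(T,*b[1])),plane(T,*b[1],.194))
sb,_=blobs(S,(100,80,40),(125,255,255),(360,160,390,185),2);print("pad",[(a[0],a[1],a[2]) for a in sb])
# rail top: bright strip in top view
x0,y0,x1,y1=275,200,375,232
h=cv2.cvtColor(T["frame"],cv2.COLOR_RGB2HSV)[y0:y1,x0:x1]
for u in range(277,372,7): print(u,T["frame"][204:226,u].mean(1).astype(int).tolist())
```

```bash
python3 m.py
```

```text
grip 126 [252.1 270.6] 25 [205.3 225.5] [201 224  10   4] [array([0.4715, 0.334 , 0.1562]), np.float64(0.0017)]
grip 137 [270.3 279.4] 36 [205.5 239.4] [201 238  10   4] [array([0.426 , 0.3329, 0.1546]), np.float64(0.0008)]
grip 165 [289.7 288.3] 19 [205.9 252.9] [202 252   9   3] [array([0.3814, 0.3308, 0.1529]), np.float64(0.0014)]
pad [(np.int32(8), array([371.875, 171.875]), array([371, 171,   3,   3]))]
277 [213, 214, 213, 207, 207, 213, 217, 216, 212, 212, 212, 204, 211, 214, 211, 213, 213, 213, 205, 197, 210, 212]
284 [204, 210, 211, 215, 222, 234, 241, 240, 241, 237, 220, 195, 171, 164, 160, 162, 164, 162, 177, 205, 214, 212]
291 [213, 215, 210, 210, 210, 224, 240, 242, 242, 241, 233, 196, 179, 136, 118, 117, 116, 118, 151, 184, 181, 171]
298 [197, 163, 144, 123, 117, 140, 184, 218, 206, 191, 183, 190, 160, 139, 107, 95, 93, 94, 126, 168, 182, 181]
305 [213, 196, 141, 104, 105, 111, 126, 186, 237, 240, 239, 238, 222, 144, 96, 92, 95, 90, 93, 129, 172, 177]
312 [215, 212, 195, 149, 108, 99, 123, 181, 228, 238, 239, 238, 230, 179, 114, 94, 92, 92, 94, 96, 125, 168]
319 [205, 19
[... 182 characters left out ...]
0, 102, 88, 93, 94, 97, 127]
333 [212, 211, 214, 212, 197, 167, 166, 160, 156, 170, 210, 235, 236, 237, 236, 224, 167, 104, 94, 91, 94, 98]
340 [214, 213, 211, 213, 213, 200, 176, 165, 152, 148, 175, 224, 236, 237, 237, 231, 196, 156, 109, 91, 93, 89]
347 [213, 212, 213, 212, 212, 199, 166, 130, 105, 72, 62, 148, 231, 239, 237, 236, 224, 166, 139, 106, 90, 92]
354 [213, 213, 212, 212, 213, 212, 195, 142, 104, 105, 107, 119, 178, 233, 236, 237, 238, 220, 129, 88, 91, 93]
361 [210, 214, 213, 212, 213, 204, 188, 171, 153, 160, 171, 164, 164, 205, 234, 235, 236, 235, 221, 163, 110, 94]
368 [213, 211, 213, 212, 213, 212, 213, 212, 211, 211, 206, 188, 172, 141, 114, 109, 94, 81, 74, 111, 176, 206]
```

Run:
```python
exec(open("m.py").read().split("so,_=")[0])
print("grip top",plane(T,205.5,239.4,.173),"left/right ends",plane(T,201,239.4,.173),plane(T,211,239.4,.173))
for c,box in((S,(310,175,345,200)),(T,(285,205,315,225))):
    f=c["frame"].astype(int);x0,y0,x1,y1=box;p=f[y0:y1,x0:x1];w=np.clip(p[:,:,:2].min(2)-p[:,:,2]-30,0,None)
    yy,xx=np.mgrid[y0:y1,x0:x1];print("brass",w.max(),w.sum(),(w*xx).sum()/w.sum(),(w*yy).sum()/w.sum())
    c["b"]=((w*xx).sum()/w.sum(),(w*yy).sum()/w.sum())
print(tri(ray(S,*S["b"]),ray(T,*T["b"])))
# rail top face edges
g=T["frame"].mean(2);B=[];F=[]
for u in range(305,364,2):
    col=g[200:235,u];th=200
    i=np.flatnonzero(col>228); i=i[(i>5)&(i<22)]
    a,b=i[0],i[-1]
    ea=a-(col[a]-185)/(col[a]-col[a-1]) if col[a-1]<185 else a-1-(col[a-1]-185)/(col[a-1]-col[a-2])
    eb=b+(col[b]-185)/(col[b]-col[b+1]) if col[b+1]<185 else b+1+(col[b+1]-185)/(col[b+1]-col[b+2])
    B.append(plane(T,u,200+ea,.183)[:2]);F.append(plane(T,u,200+eb,.183)[:2])
for P in(B,F):
    P=np.array(P);k=np.polyfit(P[:,1],P[:,0],1);print("edge x=",k, "resid",np.std(P[:,0]-np.polyval(k,P[:,1])),"yaw",np.arctan(-k[0]))
# along-rail profile ends
for u in list(range(275,292))+list(range(358,372)):
    v=214.1+(u-305)*.107; print(u,int(cv2.getRectSubPix(g.astype(np.float32),(1,3),(u,v)).mean()),plane(T,u,v,.183)[:2].round(4))
s=S["frame"].mean(2)
print(s[196:222,300:320].astype(int))
```

```text
grip top [0.42626837 0.32761137 0.173     ] left/right ends [0.4263712  0.34196632 0.173     ] [0.42614263 0.31005803 0.173     ]
brass 90 1179 326.1662425784563 186.89567430025446
brass 77 432 297.73148148148147 212.66666666666666
(array([0.50991632, 0.03141685, 0.19184189]), np.float64(0.0008002852218897017))
edge x= [0.1181368  0.51614798] resid 0.0010908042741436693 yaw -0.11759177062244605
edge x= [0.11435406 0.49700183] resid 0.0007047206253675822 yaw -0.11385947057984752
275 210 [0.516  0.1043]
276 207 [0.5157 0.1011]
277 215 [0.5153 0.0979]
278 215 [0.515  0.0947]
279 209 [0.5146 0.0915]
280 207 [0.5142 0.0883]
281 231 [0.5139 0.0851]
282 239 [0.5135 0.0819]
283 240 [0.5131 0.0787]
284 240 [0.5128 0.0755]
285 240 [0.5124 0.0723]
286 241 [0.5121 0.0691]
287 241 [0.5117 0.0659]
288 241 [0.5113 0.0627]
289 241 [0.511  0.0595]
290 240 [0.5106 0.0562]
291 240 [0.5102 0.053 ]
358 233 [ 0.4859 -0.1621]
359 233 [ 0.4856 -0.1654]
360 233 [ 0.4852 -0.1686]
361 235 [ 0.4848 -0.1718]
362 235 [ 0.4845 -0.175 ]
363 234 [ 0.4841 -0.1782]
364 234 [ 0.4837 -0.1815]
365 234 [ 0.4834 -0.1847]
3
[... 1664 characters left out ...]
  44  39
   37  36]
 [ 16  17  17  18  31  66 112 154 182 198 195 170 130  88  56  41  37  37
   36  36]
 [ 17  16  16  16  18  27  46  74 110 141 149 129  90  55  39  37  35  36
   36  34]
 [ 19  18  17  16  17  17  19  26  42  62  73  65  44  30  29  32  33  34
   32  30]
 [ 34  23  18  16  15  15  17  16  18  23  27  25  21  20  22  25  27  28
   28  25]
 [ 86  54  35  25  20  16  16  15  15  17  16  16  16  15  18  19  19  23
   22  18]
 [162 126  88  62  48  32  21  17  15  14  15  17  16  15  16  16  15  16
   17  17]
 [217 196 166 144 120  84  53  33  21  17  15  15  16  16  15  15  16  14
   15  16]
 [232 227 220 212 194 161 124  85  54  34  22  18  16  15  14  16  16  16
   15  16]]
```

Emit:
hand_motion([
  {"rot": [0,0,0.1],"pos": [0,0,-0.03],"aperture": 0.09},
  {"rot": [0,0,0.1],"pos": [0,0,-0.03],"aperture": 0.09},
  {"rot": [0,0,0.1],"pos": [0,0,-0.02],"aperture": 0.09},
  {"rot": [0,0,0.1],"aperture": 0.09},
  {"pos": [0.012,-0.05,0],"aperture": 0.09},
  {"pos": [0.012,-0.05,0],"aperture": 0.09},
  {"pos": [0.012,-0.05,0],"aperture": 0.09},
  {"pos": [0.012,-0.05,0],"aperture": 0.09},
  {"pos": [0.012,-0.05,0],"aperture": 0.09},
  {"pos": [0.012,-0.05,0],"aperture": 0.09},
])

```text
clock: 1.1
tool_pos: [0.2937, -0.2359, 0.372]
orientation: [-0.0, 1.0, -0.001, 0.0]
wrist_force: [1.0, 0.3, 0.3]
gripper_width: 0.0898
grasp_force: 0.0
```

Emit:
hand_motion([
  {"pos": [0.012,-0.05,0],"aperture": 0.09},
  {"pos": [0.012,-0.05,0],"aperture": 0.09},
  {"pos": [0.012,-0.05,0],"aperture": 0.09},
  {"pos": [0.012,-0.05,0],"aperture": 0.09},
  {"pos": [0.012,-0.05,0],"aperture": 0.09},
  {"pos": [0.01,-0.05,0],"aperture": 0.09},
  {"pos": [0,-0.03,0],"aperture": 0.09},
  {"aperture": 0.09},
])

```text
clock: 1.9
tool_pos: [0.3619, 0.0871, 0.3718]
orientation: [-0.0, 1.0, 0.003, -0.001]
wrist_force: [-0.3, -0.1, 0.2]
gripper_width: 0.0899
grasp_force: 0.0
```

Run:
```python
from h import *
import pickle
c=cams.read_camera("wrist");save(c,"pics/w1.png");pickle.dump(c,open("w1.pkl","wb"))
print(c["fovy"],np.round(c["world_from_camera"],3).tolist(),c["cx"],c["cy"]);o=readout.get_obs();print(o["tool_pos"],o["orientation"])
```

```text
65.70646984690485 [[0.006, -0.966, -0.258, 0.435], [-1.0, -0.006, -0.002, 0.086], [0.0, 0.258, -0.966, 0.464], [0.0, 0.0, 0.0, 1.0]] 320.15844577322315 199.57722153175112
[0.36181044 0.08542088 0.3717975 ] [ 2.90885877e-04  9.99997714e-01  2.03787150e-03 -5.78791911e-04]
```

View pics/w1.png

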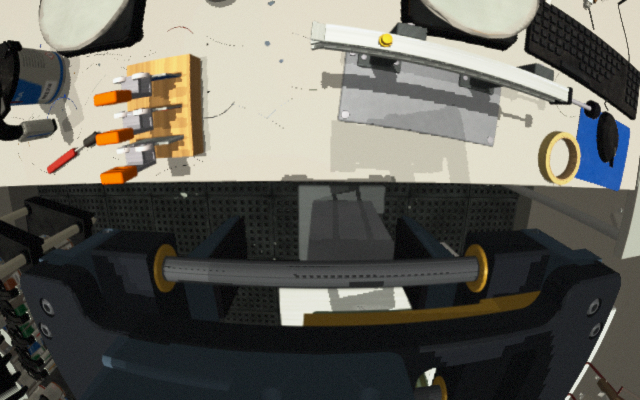

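The wrist view shows the rail mouth at about (316,36), the brass catch at (386,40), the cap at about (569,95), and the red grip at (113,137), which is the middle one. The block's right edge runs from (203,57) to (203,157).

Run:
```python
from h import *
import pickle
W=pickle.load(open("w1.pkl","rb"));T=pickle.load(open("top0.pkl","rb"));S=pickle.load(open("side0.pkl","rb"))
h=cv2.cvtColor(W["frame"],cv2.COLOR_RGB2HSV)
m=cv2.inRange(h[30:50,375:400],(18,120,100),(32,255,255));yy,xx=np.nonzero(m);b=(xx.mean()+375,yy.mean()+30)
print("brass",b,plane(W,*b,.192,2,True),tri(ray(W,*b,True),ray(T,297.7,212.7)),tri(ray(W,*b,True),ray(S,326.2,186.9)))
g=W["frame"].mean(2)
# rail bright top: per column band
R=[]
for u in range(330,560,6):
    v0=np.interp(u,[316,386,480,569],[30,43,66,96]);col=g[int(v0)-14:int(v0)+16,u];
    i=np.flatnonzero(col>222); 
    if len(i): a,bb=i[0]+int(v0)-14,i[-1]+int(v0)-14; R.append([u,a,bb,*plane(W,u,a-.5,.183,2,True)[:2],*plane(W,u,bb+.5,.183,2,True)[:2]])
R=np.array(R);print(R[::4].round(3))
for i in(3,5):
    k=np.polyfit(R[:,i+1],R[:,i],1);e=R[:,i]-np.polyval(k,R[:,i+1]);ok=abs(e)<.003;k=np.polyfit(R[ok,i+1],R[ok,i],1);print(k,ok.sum(),len(ok))
for name,lo,hi,box in(("orange",(6,200,150),(16,255,255),(85,80,140,190)),):
    x0,y0,x1,y1=box;m=cv2.inRange(h[y0:y1,x0:x1],lo,hi);n,l,st,ce=cv2.connectedComponentsWithStats(m)
    so=[(252.1,270.6),(270.3,279.4),(289.7,288.3)];to=[(205.3,225.5),(205.5,239.4),(205.9,252.9)]
    for j,i in enumerate([i for i in range(1,n) if st[i,4]>50]):
        p=ce[i]+[x0,y0];print(p,st[i],tri(ray(W,*p,True),ray(S,*so[j])),tri(ray(W,*p,True),ray(T,*to[j])))
# block top right edge
m=cv2.inRange(h[55:160,150:215],(10,60,120),(25,190,255))
E=[]
for v in range(62,154,6):
    i=np.flatnonzero(m[v-55]);E.append([v,i[-1]+150,*plane(W,i[-1]+150,v,.043,2,True)[:2]])
print(np.array(E).round(4)[::3]);E=np.array(E);k=np.polyfit(E[:,2],E[:,3],1);print("block edge slope dy/dx",k)
# pad plane: x=0.5066+0.116y
o,d=ray(S,371.9,171.9);t=(0.5066+.116*o[1]-o[0])/(d[0]-.116*d[1]);print("pad",o+t*d)
cv2.imwrite("pics/w1c.png",cv2.resize(W["frame"][45:195,80:215,::-1],None,fx=4,fy=4,interpolation=cv2.INTER_CUBIC))
```

```text
brass (np.float64(385.27464788732397), np.float64(39.97183098591549)) [0.50828486 0.0290543  0.192     ] (array([0.50852596, 0.03037406, 0.19436135]), np.float64(0.0024053566027082136)) (array([0.50987183, 0.02956139, 0.19082375]), np.float64(0.002933102542649751))
[[ 3.30e+02  2.40e+01  4.00e+01  5.24e-01  7.80e-02  5.08e-01  7.80e-02]
 [ 3.54e+02  2.70e+01  4.30e+01  5.22e-01  5.60e-02  5.05e-01  5.60e-02]
 [ 3.78e+02  3.10e+01  4.70e+01  5.20e-01  3.40e-02  5.03e-01  3.40e-02]
 [ 4.02e+02  3.60e+01  5.10e+01  5.17e-01  1.10e-02  5.01e-01  1.10e-02]
 [ 4.26e+02  4.10e+01  5.60e+01  5.14e-01 -1.20e-02  4.98e-01 -1.20e-02]
 [ 4.50e+02  4.70e+01  6.20e+01  5.11e-01 -3.70e-02  4.95e-01 -3.70e-02]
 [ 4.74e+02  5.40e+01  6.80e+01  5.08e-01 -6.40e-02  4.93e-01 -6.30e-02]
 [ 4.98e+02  6.10e+01  7.50e+01  5.06e-01 -9.20e-02  4.90e-01 -9.20e-02]
 [ 5.22e+02  7.00e+01  8.30e+01  5.01e-01 -1.24e-01  4.86e-01 -1.24e-01]
 [ 5.46e+02  8.00e+01  9.10e+01  4.96e-01 -1.59e-01  4.83e-01 -1.59e-01]]
[0.11593049 0.51550733] 38 39
[0.10542945 0.49931678] 39 39
[106.40875912  99.03649635] [  9  11  23  1
[... 216 characters left out ...]
2] (array([0.42612895, 0.33431185, 0.15598559]), np.float64(0.0015806619988115152)) (array([0.42639122, 0.33091523, 0.16092314]), np.float64(0.0010360506634398959))
[114.68932039 174.9368932 ] [ 16  86  31  18 206] (array([0.38058797, 0.33124272, 0.15369842]), np.float64(0.0009610395711610799)) (array([0.38163261, 0.33054458, 0.15509568]), np.float64(0.0008519072173144438))
[[ 62.     189.       0.5239   0.2732]
 [ 80.     189.       0.4971   0.2728]
 [ 98.     190.       0.4707   0.2712]
 [116.     191.       0.4445   0.2701]
 [134.     191.       0.4186   0.2711]
 [152.     193.       0.3923   0.2692]]
block edge slope dy/dx [0.03117726 0.25696611]
pad [ 0.48966245 -0.14601337  0.16133953]
```

View pics/w1c.png

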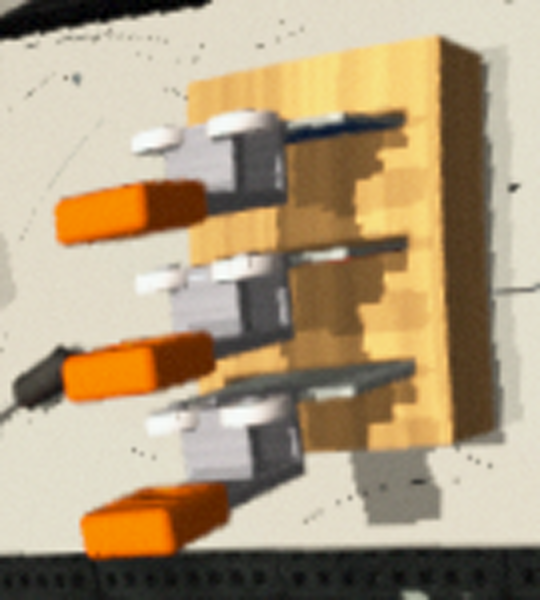

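Emit:
hand_motion([
  {"pos": [0.013,-0.049,0.01],"aperture": 0.09},
  {"pos": [0.013,-0.049,0.01],"aperture": 0.09},
  {"pos": [0.013,-0.049,0.02],"aperture": 0.09},
  {"pos": [0.013,-0.049,0.02],"aperture": 0.09},
  {"rot": [0,0,-0.03],"pos": [0.012,-0.047,0.02],"aperture": 0.09},
  {"aperture": 0.09},
  {"aperture": 0.09},
])

```text
clock: 2.65
tool_pos: [0.4229, 0.3128, 0.296]
orientation: [0.001, 1.0, 0.015, -0.001]
wrist_force: [-0.3, -0.1, -0.1]
gripper_width: 0.0901
grasp_force: 0.0
```

Run:
```python
from h import *
import pickle
c=cams.read_camera("wrist");save(c,"pics/w2.png");pickle.dump(c,open("w2.pkl","wb"))
o=readout.get_obs();print(o["tool_pos"],o["orientation"]);print(np.round(c["world_from_camera"],3).tolist())
```

```text
[0.42289689 0.31224374 0.29690956] [ 7.50700300e-04  9.99898212e-01  1.42429712e-02 -3.73897712e-04]
[[0.03, -0.966, -0.259, 0.496], [-1.0, -0.028, -0.011, 0.314], [0.004, 0.259, -0.966, 0.389], [0.0, 0.0, 0.0, 1.0]]
```

View pics/w2.png

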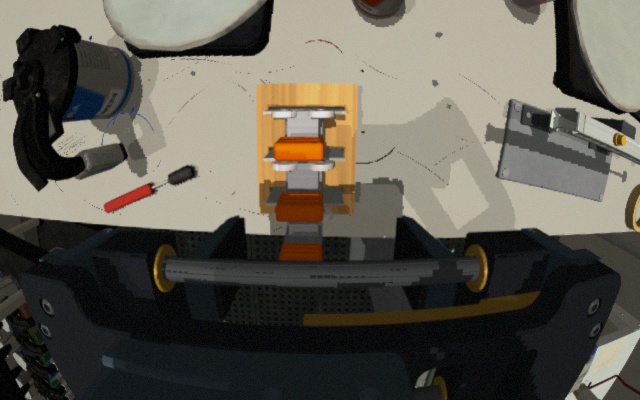

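The red grip is the middle one, centred at about (299,207), with its discs at about (281,165) and (322,165). The tool stopped about 15 mm short in y. I'll compute the offsets.

Run:
```python
from h import *
import pickle
W=pickle.load(open("w2.pkl","rb"));f=W["frame"]
h=cv2.cvtColor(f,cv2.COLOR_RGB2HSV);m=cv2.inRange(h,(4,150,80),(18,255,255))
print(f[185:226,299].tolist()[::2])
for v in(200,207,212,216,219):
    i=np.flatnonzero(m[v,265:340])+265;print(v,i[0],i[-1],f[v,299],[plane(W,u,v,.173,2,True).round(4)[:2] for u in(i[0]-.5,i[-1]+.5)])
for v in range(190,226,2): print(v,f[v,285:315].mean((0)).astype(int),plane(W,299,v,.173,2,True)[:2].round(4))
# white discs
g=cv2.inRange(h,(0,0,190),(180,50,255))[155:178,265:340]
n,l,st,ce=cv2.connectedComponentsWithStats(g)
for i in range(1,n):
    if st[i,4]>15: p=ce[i]+[265,155];print("disc",p,st[i]+[265,155,0,0,0],plane(W,*p,.113,2,True),plane(W,*p,.120,2,True))
cv2.imwrite("pics/w2c.png",cv2.resize(f[80:270,245:370,::-1],None,fx=3,fy=3,interpolation=cv2.INTER_CUBIC))
```

```text
[[145, 141, 141], [137, 135, 131], [67, 65, 66], [63, 48, 39], [110, 39, 0], [114, 46, 0], [94, 36, 0], [81, 34, 0], [90, 35, 0], [88, 35, 0], [92, 35, 0], [108, 38, 0], [110, 44, 0], [107, 44, 0], [112, 43, 2], [112, 45, 1], [107, 38, 0], [105, 40, 0], [92, 46, 21], [65, 64, 60], [89, 86, 87]]
200 279 321 [96 40  3] [array([0.4371, 0.3415]), array([0.438 , 0.3103])]
207 265 339 [108  38   0] [array([0.4315, 0.3519]), array([0.4331, 0.2971])]
212 267 339 [109  44   1] [array([0.4277, 0.3505]), array([0.4293, 0.2969])]
216 276 322 [110  45   4] [array([0.4248, 0.3438]), array([0.4259, 0.3092])]
219 276 322 [105  40   0] [array([0.4225, 0.3438]), array([0.4236, 0.3092])]
190 [56 53 52] [0.4449 0.3267]
192 [83 43 19] [0.4435 0.3266]
194 [140  55   0] [0.442  0.3266]
196 [96 38  0] [0.4405 0.3266]
198 [85 33  1] [0.439  0.3266]
200 [95 37  1] [0.4375 0.3266]
202 [86 33  1] [0.436  0.3266]
204 [87 34  1] [0.4345 0.3265]
206 [103  40   0] [0.433  0.3265]
208 [108  42   0] [0.4315 0.3265]
210 [108  43   0] [0.43   0.3265]
212 [109  43   0] [0.4285 0.3265]
214 [108  43   1] [0.4269 0.3265]
216 [108  42   0] [0.4254 0.3264]
218 [106  41   0] [0.4238 0.3264]
220 [101  39   0] [0.4223 0.3264]
222 [71 58 53] [0.4207 0.3264]
224 [81 79 78] [0.4192 0.3264]
disc [281.63809524 167.16190476] [273 164  19   7 105] [0.45152375 0.34630699 0.113     ] [0.45265417 0.34548189 0.12      ]
disc [319.91578947 167.35789474] [312 165  17   6  95] [0.45220522 0.31172668 0.113     ] [0.45331834 0.31177988 0.12      ]
```

View pics/w2c.png

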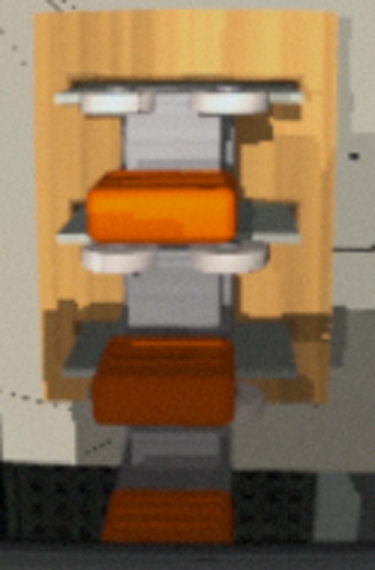

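Emit:
hand_motion([
  {"pos": [0.004,-0.0145,0],"aperture": 0.09},
  {"pos": [0,0,0.025],"aperture": 0.09},
  {"pos": [0,0,0.025],"aperture": 0.09},
  {"pos": [0,0,0.015],"aperture": 0.09},
  {"pos": [0,0,0.01],"aperture": 0.09},
  {"aperture": 0.06},
  {"aperture": 0.06},
])

```text
clock: 3.4
tool_pos: [0.4267, 0.3284, 0.2231]
orientation: [-0.001, 1.0, 0.015, 0.001]
wrist_force: [0.6, 0.4, 0.2]
gripper_width: 0.0766
grasp_force: 0.0
```

Emit:
hand_motion([
  {"pos": [0,0.0015,0],"aperture": 0.045},
  {"aperture": 0.045},
  {"aperture": 0.03},
  {"aperture": 0.03},
  {"aperture": 0.03},
], squeeze=25)

```text
clock: 3.9
tool_pos: [0.4263, 0.327, 0.2223]
orientation: [-0.0, 1.0, 0.015, 0.0]
wrist_force: [-0.8, 1.8, 0.4]
gripper_width: 0.0367
grasp_force: 0.6
```

Emit:
hand_motion([
  {"aperture": 0.03},
  {"aperture": 0.03},
  {"aperture": 0.03},
], squeeze=25)

```text
clock: 4.2
tool_pos: [0.4263, 0.3271, 0.2223]
orientation: [-0.0, 1.0, 0.015, 0.0]
wrist_force: [-1.4, 2.1, 0.9]
gripper_width: 0.0359
grasp_force: 25.0
```

Emit:
hand_motion([
  {"pos": [0,0,-0.005],"aperture": 0.03},
  {"pos": [0,0,-0.01],"aperture": 0.03},
  {"pos": [0,0,-0.015],"aperture": 0.03},
  {"pos": [0,0,-0.015],"aperture": 0.03},
  {"pos": [0,0,-0.006],"aperture": 0.03},
  {"aperture": 0.03},
])

```text
clock: 4.8
tool_pos: [0.4264, 0.3268, 0.2742]
orientation: [-0.0, 1.0, 0.015, 0.001]
wrist_force: [0.1, -0.0, -2.8]
gripper_width: 0.0358
grasp_force: 25.0
```

Emit:
hand_motion([
  {"pos": [0,0.02,0],"aperture": 0.03},
  {"pos": [0,0.035,0],"aperture": 0.03},
  {"pos": [0,0.035,0],"aperture": 0.03},
  {"pos": [0.005,0.03,0],"aperture": 0.03},
  {"rot": [0,0,0.04],"pos": [0.02,0.02,0],"aperture": 0.03},
  {"rot": [0,0,0.05],"pos": [0.03,0.02,0],"aperture": 0.03},
  {"rot": [0,0,0.05],"pos": [0.025,0.01,0],"aperture": 0.03},
  {"aperture": 0.03},
  {"aperture": 0.03},
])

```text
clock: 5.7
tool_pos: [0.5091, 0.1553, 0.272]
orientation: [0.0, 0.998, -0.055, -0.001]
wrist_force: [-0.1, 0.4, -2.4]
gripper_width: 0.036
grasp_force: 25.0
```

Run:
```python
from h import *
import pickle
for n in("wrist","side","top"):
    c=cams.read_camera(n);save(c,f"pics/{n}3.png");pickle.dump(c,open(n+"3.pkl","wb"))
o=readout.get_obs();print(o["tool_pos"],o["orientation"],o["wrist_force"]);pickle.dump(o,open("o3.pkl","wb"))
a=cv2.imread("pics/wrist3.png");b=cv2.imread("pics/side3.png");d=cv2.imread("pics/top3.png")
im=np.zeros((600,800,3),np.uint8)
im[:300,:400]=cv2.resize(a[60:285,180:480],(400,300));im[:600,400:]=cv2.resize(b[130:310,245:365],(400,600),interpolation=cv2.INTER_CUBIC);im[300:,:400]=cv2.resize(d[180:255,220:320],(400,300),interpolation=cv2.INTER_CUBIC)
cv2.imwrite("pics/c3.png",im)
```

```text
[0.50850058 0.15613475 0.27270431] [ 2.09311640e-04  9.98510372e-01 -5.45568035e-02 -7.40827070e-04] [-0.03193445  0.19009711 -1.62079654]
```

View pics/c3.png

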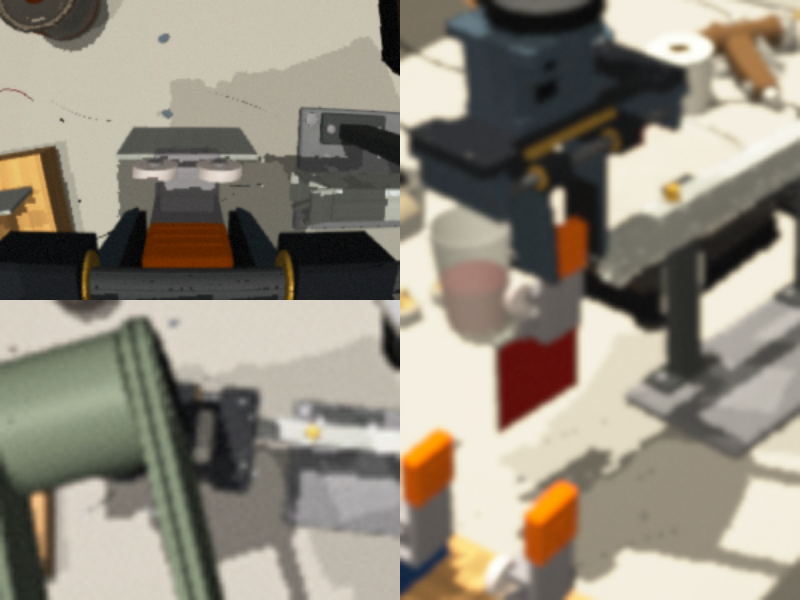

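Wrist crop: the held hanger is straight in the fingers. Its discs are at full px (296,187) and (344,189), and the panel's back face runs from its lower edge at row ~156 to its upper edge at row ~176. I'll get the lean from these in the tool frame.

Create lean.py:
```python
from h import *
import pickle
from scipy.spatial.transform import Rotation as Ro
W=pickle.load(open("wrist3.pkl","rb"));o=pickle.load(open("o3.pkl","rb"));f=W["frame"]
q=o["orientation"];R=Ro.from_quat([*q[1:],q[0]]).as_matrix();p=o["tool_pos"]
def tool(u,v,d):
    a,b=ray(W,u,v,True);a=R.T@(a-p);b=R.T@b;return (a+b*(d-a[2])/b[2]).round(4)
g=f.mean(2)
for u in(305,320,335): print(u,[(v,int(g[v,u-1:u+2].mean())) for v in range(150,200)])
print("row along bottom edge");
for u in(300,310,320,330,345):
    print(u,g[150:182,u].astype(int).tolist())
for v,d in((156,.214),(176,.134)): print(v,tool(320,v,d),tool(320,v+1,d))
h=cv2.cvtColor(f,cv2.COLOR_RGB2HSV);m=cv2.inRange(h,(0,0,165),(180,60,255))[176:200,272:372]
n,l,st,ce=cv2.connectedComponentsWithStats(m)
for i in range(1,n):
    if st[i,4]>15: c=ce[i]+[272,176];print("disc",c,st[i]+[272,176,0,0,0],tool(*c,.109),tool(*c,.100))
```

```bash
python3 lean.py
```

```text
305 [(150, 188), (151, 190), (152, 189), (153, 189), (154, 186), (155, 136), (156, 89), (157, 82), (158, 82), (159, 82), (160, 80), (161, 81), (162, 81), (163, 81), (164, 80), (165, 80), (166, 81), (167, 82), (168, 81), (169, 81), (170, 80), (171, 67), (172, 66), (173, 65), (174, 76), (175, 101), (176, 124), (177, 104), (178, 100), (179, 109), (180, 111), (181, 110), (182, 110), (183, 111), (184, 110), (185, 114), (186, 133), (187, 165), (188, 196), (189, 197), (190, 195), (191, 194), (192, 190), (193, 189), (194, 185), (195, 168), (196, 151), (197, 144), (198, 145), (199, 144)]
320 [(150, 165), (151, 164), (152, 164), (153, 165), (154, 159), (155, 120), (156, 86), (157, 83), (158, 81), (159, 82), (160, 81), (161, 81), (162, 81), (163, 80), (164, 79), (165, 81), (166, 79), (167, 81), (168, 81), (169, 79), (170, 77), (171, 74), (172, 66), (173, 67), (174, 78), (175, 106), (176, 138), (177, 149), (178, 151), (179, 147), (180, 119), (181, 75), (182, 68), (183, 68), (184, 72), (185, 112), (186, 144), (187, 155), (188, 151), (189, 148), (190, 146), (191, 147), (192, 151), (193, 148), (194
[... 1197 characters left out ...]
75, 65, 64, 64, 77, 109, 139, 148, 148, 116, 90, 108]
345 [165, 162, 165, 164, 158, 126, 87, 81, 81, 80, 80, 80, 81, 82, 79, 80, 78, 79, 77, 78, 77, 79, 78, 79, 75, 106, 154, 159, 116, 83, 65, 69]
156 [0.0369 0.0023 0.214 ] [0.0359 0.0023 0.214 ]
176 [0.0316 0.0022 0.134 ] [0.0309 0.0022 0.134 ]
disc [281.95 176.85] [272 176  23   3  60] [ 0.0359 -0.023   0.109 ] [ 0.0376 -0.0219  0.1   ]
disc [361.82758621 176.98275862] [352 176  20   3  58] [0.0357 0.03   0.109 ] [0.0374 0.0287 0.1   ]
disc [295.22167488 190.33004926] [280 186  32  10 203] [ 0.0266 -0.0144  0.109 ] [ 0.0288 -0.0136  0.1   ]
disc [343.79389313 191.48473282] [329 187  31  10 262] [0.0258 0.0181 0.109 ] [0.0279 0.0174 0.1   ]
```

Emit:
hand_motion([
  {"pos": [-0.0057,0.007,-0.003],"aperture": 0.03},
  {"rot": [0,-0.033,0],"aperture": 0.03},
  {"rot": [0,-0.033,0],"aperture": 0.03},
  {"aperture": 0.03},
  {"aperture": 0.03},
  {"aperture": 0.03},
])

```text
clock: 6.45
tool_pos: [0.5026, 0.1495, 0.2763]
orientation: [-0.002, 0.998, -0.055, -0.033]
wrist_force: [-0.1, 0.7, -2.6]
gripper_width: 0.0358
grasp_force: 25.0
```

Run:
```python
from h import *
import pickle
for n in("wrist","side"):
    c=cams.read_camera(n);save(c,f"pics/{n}4.png");pickle.dump(c,open(n+"4.pkl","wb"))
o=readout.get_obs();print(o["tool_pos"],o["orientation"],o["wrist_force"]);pickle.dump(o,open("o4.pkl","wb"))
W=pickle.load(open("wrist4.pkl","rb"));S=pickle.load(open("side4.pkl","rb"))
a=cv2.imread("pics/wrist4.png");b=cv2.imread("pics/side4.png")
im=np.zeros((600,800,3),np.uint8)
im[:,:400]=cv2.resize(a[90:240,270:370],(400,600),interpolation=cv2.INTER_CUBIC);im[:600,400:]=cv2.resize(b[180:270,265:325],(400,600),interpolation=cv2.INTER_CUBIC)
cv2.imwrite("pics/c4.png",im)
```

```text
[0.50274626 0.14949051 0.2762494 ] [-0.0017326   0.99795446 -0.05486876 -0.0327615 ] [-0.16796274 -0.19124376 -1.751735  ]
```

View pics/c4.png

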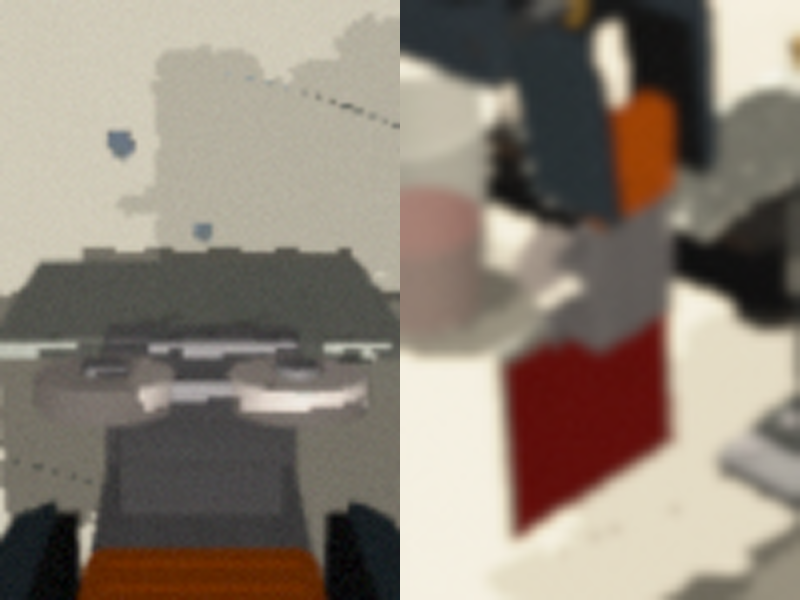

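Run:
```python
from h import *
import pickle
S=pickle.load(open("side4.pkl","rb"));f=S["frame"].astype(int)
m=((f[:,:,0]>55)&(f[:,:,1]<35)&(f[:,:,2]<40))[228:268,270:312].astype(np.uint8)
n,l,st,ce=cv2.connectedComponentsWithStats(m);i=1+np.argmax(st[1:,4]);print(st[i])
c=max(cv2.findContours((l==i).astype(np.uint8),0,2)[0],key=cv2.contourArea)
print(cv2.approxPolyDP(c,2,True)[:,0]+[270,228])
L=[]
for v in range(0,40):
    x=np.flatnonzero(l[v]==i)
    if len(x)>3: L.append((v+228,x[0]+270,x[-1]+270))
print(L[::3])
T=np.array(S["world_from_camera"]);Ti=np.linalg.inv(T)
def proj(p): q=Ti[:3,:3]@p+Ti[:3,3];return (q[:2]/q[2]*K(S)+[S["cx"],S["cy"]]).round(1)
e=np.array([.1128,.9936,0]);d=np.array([.5240,.1455,.0])
for s in(.04,-.04):
  for z in(.0603,.1403): print(s,z,proj(d+s*e+[0,0,z]),proj(d+s*e+[.005,0,z]))
print("mouth",proj(np.array([.5168,.086,.165])),"grip",proj(d+[-.0238,.0027,.210]))
```

```text
[ 12   1  22  29 429]
[[302 229]
 [296 233]
 [282 235]
 [283 257]
 [303 245]]
[(231, np.int64(299), np.int64(303)), (234, np.int64(284), np.int64(303)), (237, np.int64(282), np.int64(303)), (240, np.int64(282), np.int64(303)), (243, np.int64(282), np.int64(303)), (246, np.int64(283), np.int64(302)), (249, np.int64(283), np.int64(297)), (252, np.int64(283), np.int64(292)), (255, np.int64(283), np.int64(287))]
0.04 0.0603 [282.5 261. ] [280.8 260.3]
0.04 0.1403 [280.1 232.5] [278.4 231.8]
-0.04 0.0603 [306.4 245.6] [304.8 245. ]
-0.04 0.1403 [305.  217.9] [303.3 217.2]
mouth [310.6 205.6] grip [298.7 202.4]
```

Emit:
hand_motion([
  {"pos": [0,0.01,0],"aperture": 0.03},
  {"pos": [0,0.01,0],"aperture": 0.03},
  {"pos": [0,0.005,0],"aperture": 0.03},
  {"pos": [0,0.005,0],"aperture": 0.03},
  {"aperture": 0.03},
])

```text
clock: 7.05
tool_pos: [0.4997, 0.1189, 0.2762]
orientation: [-0.002, 0.998, -0.056, -0.033]
wrist_force: [-0.4, 0.2, -1.3]
gripper_width: 0.0357
grasp_force: 25.0
```

Emit:
hand_motion([
  {"pos": [0,0.004,0],"aperture": 0.03},
  {"pos": [0,0.004,0],"aperture": 0.03},
  {"aperture": 0.03},
])

```text
clock: 7.35
tool_pos: [0.4993, 0.1141, 0.2764]
orientation: [-0.006, 0.998, -0.055, -0.032]
wrist_force: [-0.1, 8.4, -2.7]
gripper_width: 0.0356
grasp_force: 25.0
```

Run:
```python
from h import *
import pickle
o=readout.get_obs();print(o["tool_pos"],o["wrist_force"],o["moment"])
for n in("wrist","side"):
    c=cams.read_camera(n);save(c,f"pics/{n}5.png");pickle.dump(c,open(n+"5.pkl","wb"))
a=cv2.imread("pics/wrist5.png");b=cv2.imread("pics/side5.png")
im=np.zeros((600,800,3),np.uint8)
im[:,:400]=cv2.resize(a[110:230,290:370],(400,600),interpolation=cv2.INTER_CUBIC);im[:600,400:]=cv2.resize(b[180:270,270:330],(400,600),interpolation=cv2.INTER_CUBIC)
cv2.imwrite("pics/c5.png",im)
```

```text
[0.49929598 0.11414075 0.27643268] [-0.09188649  8.37403472 -2.69562372] [ 2.05185405 -0.1412298   0.03897378]
```

Emit:
hand_motion([
  {"pos": [0,-0.006,0],"aperture": 0.03},
  {"aperture": 0.03},
  {"aperture": 0.03},
])

```text
clock: 7.75
tool_pos: [0.4995, 0.1175, 0.276]
orientation: [-0.001, 0.998, -0.055, -0.033]
wrist_force: [0.1, 0.0, -1.9]
gripper_width: 0.0361
grasp_force: 25.0
```

```bash
python3 -c "
from h import *
o=readout.get_obs();print(o['tool_pos'],o['wrist_force'],o['moment'])"
```

```text
[0.49948859 0.11747037 0.2760267 ] [ 0.05858695  0.04887926 -1.90170879] [-0.04762444  0.00093759  0.02181827]
```

View pics/c5.png

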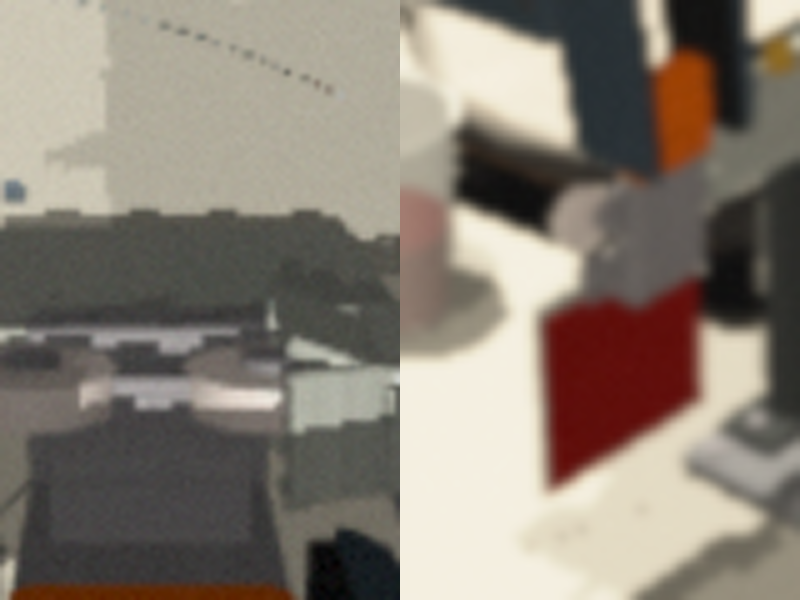

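Run:
```python
from h import *
import pickle
W=pickle.load(open("wrist5.pkl","rb"));g=W["frame"].mean(2)
for u in(300,336,350,354,358,362,366): print(u,g[170:220,u].astype(int).tolist())
e=np.array([.1128,.9936]);n=np.array([.9936,-.1128])
L=np.array([.5168,.086])
def rl(u,v,z): p=plane(W,u,v,z,2,True)[:2]-L;return (p@n*1e3).round(1),(140+p@e*1e3).round(1)
for u in(350,358,366): print("rail",u,[(v,rl(u,v,.183)) for v in range(182,214,3)])
for u in(306,336): print("disc",u,[(v,rl(u,v,.177)) for v in range(182,200,3)])
print("right edge col of disc",rl(346.5,188,.165),"flare left edge col",rl(347,195,.185))
im=cv2.resize(W["frame"][160:220,280:400,::-1],(800,400),interpolation=cv2.INTER_NEAREST);cv2.imwrite("pics/c6.png",im)
```

```text
300 [77, 69, 65, 60, 63, 88, 119, 86, 76, 74, 65, 60, 57, 63, 87, 87, 89, 96, 112, 112, 110, 109, 111, 111, 109, 107, 89, 72, 66, 67, 69, 70, 69, 65, 67, 67, 65, 66, 70, 68, 68, 68, 69, 62, 65, 64, 69, 65, 59, 58]
336 [71, 63, 60, 65, 73, 101, 130, 86, 72, 86, 104, 104, 105, 106, 104, 109, 115, 151, 205, 211, 210, 177, 119, 108, 109, 104, 86, 69, 66, 70, 70, 72, 71, 73, 73, 71, 67, 68, 70, 69, 69, 72, 70, 67, 71, 70, 69, 71, 66, 59]
350 [75, 71, 72, 70, 72, 74, 79, 96, 153, 176, 177, 154, 84, 73, 116, 150, 170, 173, 172, 171, 169, 171, 173, 176, 172, 163, 127, 89, 86, 85, 81, 84, 84, 82, 84, 86, 87, 85, 84, 85, 79, 86, 102, 107, 108, 106, 109, 106, 103, 101]
354 [69, 72, 74, 72, 75, 73, 73, 72, 83, 141, 175, 167, 99, 90, 135, 165, 173, 169, 173, 172, 170, 171, 173, 170, 167, 119, 91, 85, 87, 86, 85, 84, 86, 85, 89, 81, 88, 84, 89, 89, 90, 105, 105, 104, 107, 108, 102, 85, 44, 15]
358 [75, 102, 88, 73, 73, 73, 73, 73, 73, 78, 118, 170, 181, 129, 143, 169, 169, 174, 171, 171, 173, 170, 172, 163, 130, 99, 84, 84, 84, 83, 84, 82, 82, 85, 86, 85, 83, 80, 85, 89, 102, 103, 105, 106, 99, 76
[... 1983 characters left out ...]
.float64(136.3)))]
disc 306 [(182, (np.float64(6.9), np.float64(174.2))), (185, (np.float64(4.9), np.float64(174.2))), (188, (np.float64(3.0), np.float64(174.2))), (191, (np.float64(1.0), np.float64(174.2))), (194, (np.float64(-1.0), np.float64(174.3))), (197, (np.float64(-3.0), np.float64(174.3)))]
disc 336 [(182, (np.float64(7.0), np.float64(155.4))), (185, (np.float64(5.0), np.float64(155.3))), (188, (np.float64(3.0), np.float64(155.3))), (191, (np.float64(1.1), np.float64(155.3))), (194, (np.float64(-0.9), np.float64(155.2))), (197, (np.float64(-2.9), np.float64(155.2)))]
right edge col of disc (np.float64(-0.5), np.float64(147.7)) flare left edge col (np.float64(1.0), np.float64(148.9))
```

View pics/c6.png

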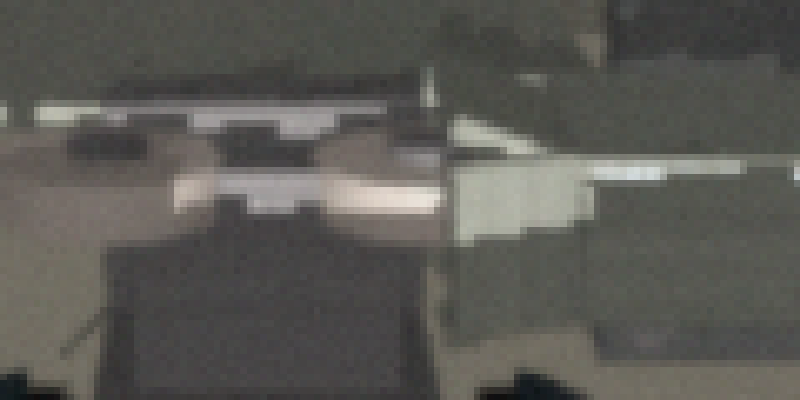

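Run:
```python
from h import *
import pickle
S=pickle.load(open("side5.pkl","rb"));T=np.array(S["world_from_camera"]);Ti=np.linalg.inv(T)
def proj(p): q=Ti[:3,:3]@np.array(p)+Ti[:3,3];return (q[:2]/q[2]*K(S)+[S["cx"],S["cy"]]).round(1)
e=np.array([.1128,.9936,0]);n=np.array([.9936,-.1128,0]);L=np.array([.5168,.086,0])
P=lambda x,y,z:L+(x*n+(y-140)*e)/1e3+[0,0,z/1e3]
# at contact: TCP y .1141 -> mid at rail y
t=np.array([.4993,.1141,0]);print("tcp rail",(t-L)@n*1e3,140+(t-L)@e*1e3)
m=140+(t-L)@e*1e3-1.9
print("disc+",proj(P(0,m+16,165)),"top/bot",proj(P(0,m+16,177)),proj(P(0,m+16,153)))
print("brass",proj(P(0,85,191)),"mouth top back/front edges z183",proj(P(8.5,140,183)),proj(P(-8.5,140,183)),"front bottom",proj(P(-8.5,140,147)),"capfront",proj(P(-8.5,-140,183)))
print("panel bl",proj(P(0,m+40,60)),"br",proj(P(0,m-40,60)))
f=S["frame"]
print("disc col296",f[200:226,295:299].mean((1,2)).astype(int).tolist());print("disc row212",f[211:214,284:306].mean((0,2)).astype(int).tolist())
rr=f[225:270,288].astype(int);print("red col288 (R-G)",(rr[:,0]-rr[:,1]).tolist()[10:45], "col300",(f[225:270,300,0].astype(int)-f[225:270,300,1])[5:40].tolist())
print(plane(S,0,0,0)[:0], [proj(P(0,y,60)) for y in (m+30,m+20,m+10,m,m-10,m-20)])
```

```text
tcp rail -20.557680000000015 165.94616
disc+ [298.5 212.5] top/bot [298.3 208. ] [298.8 216.9]
brass [326.1 187.1] mouth top back/front edges z183 [307.7 197.7] [313.  200.1] front bottom [313.5 213.3] capfront [385.1 159.4]
panel bl [293.6 254.1] br [316.6 239.3]
disc col296 [104, 99, 92, 81, 63, 50, 53, 80, 118, 140, 146, 145, 143, 143, 144, 146, 149, 157, 167, 170, 165, 161, 156, 134, 105, 78]
disc row212 [122, 94, 67, 46, 34, 28, 26, 44, 87, 130, 149, 150, 147, 143, 133, 116, 101, 93, 89, 89, 93, 95]
red col288 (R-G) [5, 5, 5, 6, 5, 5, 5, 5, 5, 5, 5, 5, 5, 5, 5, 5, 5, 5, 5, 5, 5, 5, 6, 6, 5, 6, 6, 6, 5, 5, 5, 5, 5, 5, 5] col300 [81, 84, 82, 83, 80, 82, 80, 83, 82, 82, 82, 81, 82, 80, 81, 81, 79, 68, 47, 30, 16, 7, 6, 6, 7, 8, 9, 8, 8, 8, 8, 8, 9, 8, 9]
[] [array([296.6, 252.2]), array([299.5, 250.3]), array([302.5, 248.4]), array([305.4, 246.6]), array([308.2, 244.7]), array([311.1, 242.9])]
```

Emit:
hand_motion([
  {"pos": [0,0,0.0025],"aperture": 0.03},
  {"pos": [0,0.003,0],"aperture": 0.03},
  {"pos": [0,0.002,0],"aperture": 0.03},
  {"pos": [0,0.001,0],"aperture": 0.03},
  {"aperture": 0.03},
])

```text
clock: 8.25
tool_pos: [0.4987, 0.1114, 0.2737]
orientation: [-0.002, 0.998, -0.055, -0.033]
wrist_force: [0.1, 0.8, -2.2]
gripper_width: 0.036
grasp_force: 25.0
```

```bash
python3 -c "
from h import *
o=readout.get_obs();print(o['tool_pos'],o['wrist_force'],o['moment'])"
```

```text
[0.49873789 0.11143671 0.27369213] [ 0.05256033  0.84885243 -2.19066018] [ 0.04891315 -0.05149871 -0.06605755]
```

Emit:
hand_motion([
  {"pos": [0,0.003,0],"aperture": 0.03},
  {"pos": [0,0.003,0],"aperture": 0.03},
  {"aperture": 0.03},
])

```text
clock: 8.55
tool_pos: [0.4981, 0.1054, 0.2738]
orientation: [-0.002, 0.998, -0.055, -0.033]
wrist_force: [-0.3, 0.5, -1.0]
gripper_width: 0.0357
grasp_force: 25.0
```

```bash
python3 -c "
from h import *
o=readout.get_obs();print(o['tool_pos'],o['wrist_force'],o['moment'])"
```

```text
[0.49811061 0.10537233 0.2737952 ] [-0.26255433  0.54828595 -0.98758558] [-0.0295228  -0.03614157 -0.04025556]
```

Emit:
hand_motion([
  {"pos": [0,0.003,0],"aperture": 0.03},
  {"pos": [0,0.003,0],"aperture": 0.03},
  {"pos": [0,0.003,0],"aperture": 0.03},
  {"pos": [0,0.003,0],"aperture": 0.03},
  {"aperture": 0.03},
])

```text
clock: 9.05
tool_pos: [0.4969, 0.0933, 0.274]
orientation: [-0.002, 0.998, -0.055, -0.032]
wrist_force: [0.3, 1.2, 2.0]
gripper_width: 0.0358
grasp_force: 25.0
```

Emit:
hand_motion([
  {"pos": [0,0.003,0],"aperture": 0.03},
  {"pos": [0,0.003,0],"aperture": 0.03},
  {"pos": [0,0.003,0],"aperture": 0.03},
  {"pos": [0,0.003,0],"aperture": 0.03},
  {"aperture": 0.03},
])

```text
clock: 9.55
tool_pos: [0.4955, 0.0813, 0.2739]
orientation: [-0.001, 0.998, -0.055, -0.033]
wrist_force: [-0.1, 2.8, 5.7]
gripper_width: 0.0356
grasp_force: 25.0
```

Emit:
hand_motion([
  {"pos": [0,0,-0.001],"aperture": 0.03},
  {"aperture": 0.03},
])

```text
clock: 9.75
tool_pos: [0.4952, 0.0811, 0.2741]
orientation: [-0.001, 0.998, -0.055, -0.034]
wrist_force: [0.3, 0.7, 0.7]
gripper_width: 0.0359
grasp_force: 25.0
```

```bash
python3 -c "
from h import *
o=readout.get_obs();print(o['tool_pos'],o['wrist_force'],o['moment'])"
```

```text
[0.49522124 0.08111915 0.27405805] [0.26304522 0.72191151 0.70775609] [-0.09321512 -0.0580758   0.01787964]
```

Emit:
hand_motion([
  {"pos": [0,0.003,-0.0005],"aperture": 0.03},
  {"pos": [0,0.004,0],"aperture": 0.03},
  {"pos": [0,0.004,0],"aperture": 0.03},
  {"pos": [0,0.003,0],"aperture": 0.03},
  {"pos": [0,0.003,0],"aperture": 0.03},
])

```text
clock: 10.25
tool_pos: [0.4935, 0.0645, 0.2749]
orientation: [-0.002, 0.998, -0.055, -0.033]
wrist_force: [0.2, 0.2, -2.3]
gripper_width: 0.0359
grasp_force: 25.0
```

Emit:
hand_motion([
  {"pos": [0,0.003,0],"aperture": 0.03},
  {"pos": [0,0.003,0],"aperture": 0.03},
  {"pos": [0,0.002,0],"aperture": 0.03},
])

```text
clock: 10.55
tool_pos: [0.4928, 0.0572, 0.2751]
orientation: [-0.002, 0.998, -0.055, -0.033]
wrist_force: [1.1, 3.7, -2.7]
gripper_width: 0.0358
grasp_force: 25.0
```

Emit:
hand_motion([
  {"pos": [0,0.003,0],"aperture": 0.03},
  {"pos": [0,0.003,0],"aperture": 0.03},
  {"pos": [0,0.002,0],"aperture": 0.03},
])

```text
clock: 10.85
tool_pos: [0.4918, 0.05, 0.2746]
orientation: [-0.003, 0.998, -0.055, -0.033]
wrist_force: [1.2, 4.2, -6.0]
gripper_width: 0.0358
grasp_force: 25.0
```

Emit:
hand_motion([
  {"pos": [0,0.003,0],"aperture": 0.03},
  {"pos": [0,0.003,0],"aperture": 0.03},
  {"pos": [0,0.003,0],"aperture": 0.03},
  {"pos": [0,0.002,0],"aperture": 0.03},
])

```text
clock: 11.25
tool_pos: [0.4905, 0.0373, 0.2751]
orientation: [-0.001, 0.998, -0.055, -0.033]
wrist_force: [-0.6, -0.9, -2.3]
gripper_width: 0.0358
grasp_force: 25.0
```

Emit:
hand_motion([
  {"pos": [0,0.003,0],"aperture": 0.03},
  {"pos": [0,0.003,0],"aperture": 0.03},
  {"pos": [0,0.003,0],"aperture": 0.03},
  {"pos": [0,0.002,0],"aperture": 0.03},
])

```text
clock: 11.65
tool_pos: [0.4896, 0.0268, 0.2754]
orientation: [-0.002, 0.998, -0.055, -0.033]
wrist_force: [-0.1, 0.3, -2.1]
gripper_width: 0.0362
grasp_force: 25.0
```

Emit:
hand_motion([
  {"pos": [0,0.003,0],"aperture": 0.03},
  {"pos": [0,0.003,0],"aperture": 0.03},
  {"pos": [0,0.002,0],"aperture": 0.03},
])

```text
clock: 11.95
tool_pos: [0.4887, 0.0207, 0.2747]
orientation: [-0.004, 0.998, -0.055, -0.033]
wrist_force: [0.8, 5.9, -5.6]
gripper_width: 0.0359
grasp_force: 25.0
```

Emit:
hand_motion([
  {"pos": [0,0.003,0],"aperture": 0.03},
  {"pos": [0,0.003,0],"aperture": 0.03},
  {"pos": [0,0.003,0],"aperture": 0.03},
])

```text
clock: 12.25
tool_pos: [0.4872, 0.0099, 0.2746]
orientation: [-0.001, 0.998, -0.055, -0.034]
wrist_force: [-0.4, 0.9, -5.5]
gripper_width: 0.0359
grasp_force: 25.0
```

Emit:
hand_motion([
  {"pos": [0,0.003,0],"aperture": 0.03},
  {"pos": [0,0.003,0],"aperture": 0.03},
  {"pos": [0,0.003,0],"aperture": 0.03},
  {"pos": [0,0.002,0],"aperture": 0.03},
])

```text
clock: 12.65
tool_pos: [0.4866, -0.0011, 0.2757]
orientation: [-0.002, 0.998, -0.055, -0.032]
wrist_force: [0.1, 0.2, -1.2]
gripper_width: 0.0357
grasp_force: 25.0
```

Emit:
hand_motion([
  {"pos": [0,0.005,0],"aperture": 0.03},
  {"pos": [0,0.006,0],"aperture": 0.03},
  {"pos": [0,0.006,0],"aperture": 0.03},
  {"pos": [0,0.006,0],"aperture": 0.03},
  {"pos": [0,0.005,0],"aperture": 0.03},
])

```text
clock: 13.15
tool_pos: [0.4833, -0.0291, 0.2751]
orientation: [-0.002, 0.998, -0.055, -0.033]
wrist_force: [-0.2, 0.4, -1.8]
gripper_width: 0.0357
grasp_force: 25.0
```

Emit:
hand_motion([
  {"pos": [0,0.006,0],"aperture": 0.03},
  {"pos": [0,0.006,0],"aperture": 0.03},
  {"pos": [0,0.006,0],"aperture": 0.03},
  {"pos": [0,0.005,0],"aperture": 0.03},
  {"pos": [0,0.004,0],"aperture": 0.03},
])

```text
clock: 13.65
tool_pos: [0.4803, -0.0558, 0.2751]
orientation: [-0.002, 0.998, -0.055, -0.033]
wrist_force: [-0.2, 0.1, -1.7]
gripper_width: 0.0357
grasp_force: 25.0
```

Emit:
hand_motion([
  {"pos": [0,0.005,0],"aperture": 0.03},
  {"pos": [0,0.005,0],"aperture": 0.03},
  {"pos": [0,0.003,0],"aperture": 0.03},
  {"aperture": 0.03},
])

```text
clock: 14.05
tool_pos: [0.4789, -0.0685, 0.2751]
orientation: [-0.002, 0.998, -0.055, -0.033]
wrist_force: [0.7, -0.1, -2.9]
gripper_width: 0.0356
grasp_force: 25.0
```

Emit:
hand_motion([
  {"pos": [0,0.004,0],"aperture": 0.03},
  {"pos": [0,0.004,0],"aperture": 0.03},
  {"pos": [0,0.004,0],"aperture": 0.03},
  {"pos": [0,0.003,0],"aperture": 0.03},
  {"pos": [0,0.002,0],"aperture": 0.03},
])

```text
clock: 14.55
tool_pos: [0.477, -0.0854, 0.2752]
orientation: [-0.002, 0.998, -0.055, -0.033]
wrist_force: [-0.4, 0.5, -3.1]
gripper_width: 0.036
grasp_force: 25.0
```

Emit:
hand_motion([
  {"pos": [0,0.002,0],"aperture": 0.03},
  {"pos": [0,0.002,0],"aperture": 0.03},
  {"pos": [0,0.002,0],"aperture": 0.03},
  {"pos": [0,0.002,0],"aperture": 0.03},
])

```text
clock: 14.95
tool_pos: [0.4762, -0.0932, 0.2751]
orientation: [-0.002, 0.998, -0.055, -0.033]
wrist_force: [-0.6, 0.7, -1.8]
gripper_width: 0.0359
grasp_force: 25.0
```

Emit:
hand_motion([
  {"pos": [0,0.002,0],"aperture": 0.03},
  {"pos": [0,0.002,0],"aperture": 0.03},
  {"pos": [0,0.002,0],"aperture": 0.03},
  {"pos": [0,0.002,0],"aperture": 0.03},
])

```text
clock: 15.35
tool_pos: [0.4753, -0.1012, 0.2751]
orientation: [-0.002, 0.998, -0.055, -0.033]
wrist_force: [1.4, -0.9, -2.2]
gripper_width: 0.0359
grasp_force: 25.0
```

Emit:
hand_motion([
  {"pos": [0,0.002,0],"aperture": 0.03},
  {"pos": [0,0.002,0],"aperture": 0.03},
])

```text
clock: 15.55
tool_pos: [0.4749, -0.1052, 0.2752]
orientation: [-0.002, 0.998, -0.055, -0.033]
wrist_force: [0.5, 0.6, -1.8]
gripper_width: 0.0359
grasp_force: 25.0
```

Emit:
hand_motion([
  {"pos": [0,0.002,0],"aperture": 0.03},
  {"pos": [0,0.002,0],"aperture": 0.03},
])

```text
clock: 15.75
tool_pos: [0.4744, -0.1091, 0.2751]
orientation: [-0.002, 0.998, -0.055, -0.033]
wrist_force: [0.1, 0.6, -2.1]
gripper_width: 0.0358
grasp_force: 25.0
```

Emit:
hand_motion([
  {"pos": [0,0.002,0],"aperture": 0.03},
  {"pos": [0,0.001,0],"aperture": 0.03},
])

```text
clock: 15.95
tool_pos: [0.4741, -0.1121, 0.2752]
orientation: [-0.002, 0.998, -0.055, -0.033]
wrist_force: [-0.5, 0.2, -2.7]
gripper_width: 0.0359
grasp_force: 25.0
```

Emit:
hand_motion([
  {"pos": [0,0.002,0],"aperture": 0.03},
  {"pos": [0,0.001,0],"aperture": 0.03},
])

```text
clock: 16.15
tool_pos: [0.4737, -0.1151, 0.2751]
orientation: [-0.002, 0.998, -0.055, -0.033]
wrist_force: [-0.7, 1.0, -1.9]
gripper_width: 0.0356
grasp_force: 25.0
```

Emit:
hand_motion([
  {"pos": [0,0.0015,0],"aperture": 0.03},
  {"pos": [0,0.0015,0],"aperture": 0.03},
])

```text
clock: 16.35
tool_pos: [0.4735, -0.1172, 0.2752]
orientation: [-0.003, 0.998, -0.055, -0.033]
wrist_force: [-0.3, 3.7, -1.5]
gripper_width: 0.0358
grasp_force: 25.0
```

Emit:
hand_motion([
  {"pos": [0,0.001,0],"aperture": 0.03},
  {"aperture": 0.03},
])

```text
clock: 16.55
tool_pos: [0.4733, -0.118, 0.2752]
orientation: [-0.003, 0.998, -0.055, -0.033]
wrist_force: [0.5, 5.3, -0.5]
gripper_width: 0.0358
grasp_force: 25.0
```

Emit:
hand_motion([
  {"pos": [0,0.001,0],"aperture": 0.03},
  {"aperture": 0.03},
])

```text
clock: 16.75
tool_pos: [0.4733, -0.1187, 0.2752]
orientation: [-0.003, 0.998, -0.055, -0.033]
wrist_force: [0.8, 6.4, -1.0]
gripper_width: 0.0357
grasp_force: 25.0
```

Emit:
hand_motion([
  {"pos": [0,-0.001,0.0005],"aperture": 0.03},
  {"pos": [0,-0.001,0.0005],"aperture": 0.03},
  {"aperture": 0.03},
  {"aperture": 0.03},
])

```text
clock: 17.15
tool_pos: [0.4735, -0.1176, 0.2744]
orientation: [-0.002, 0.998, -0.055, -0.033]
wrist_force: [0.3, 5.4, 1.9]
gripper_width: 0.0359
grasp_force: 25.0
```

Emit:
hand_motion([
  {"pos": [0,-0.001,-0.0003],"aperture": 0.03},
  {"pos": [0,-0.0007,0],"aperture": 0.03},
  {"aperture": 0.03},
])

```text
clock: 17.45
tool_pos: [0.4736, -0.1164, 0.2744]
orientation: [-0.001, 0.998, -0.055, -0.033]
wrist_force: [0.4, 3.2, 0.2]
gripper_width: 0.0355
grasp_force: 25.0
```

Emit:
hand_motion([
  {"pos": [0,-0.0008,0],"aperture": 0.03},
  {"aperture": 0.03},
], squeeze=25)

```text
clock: 17.65
tool_pos: [0.4737, -0.1158, 0.2743]
orientation: [-0.001, 0.998, -0.055, -0.033]
wrist_force: [0.6, 1.8, -1.0]
gripper_width: 0.0356
grasp_force: 25.0
```

Emit:
hand_motion([
  {"aperture": 0.03},
  {"aperture": 0.03},
], squeeze=4)

```text
clock: 17.85
tool_pos: [0.4735, -0.1156, 0.2742]
orientation: [-0.002, 0.998, -0.055, -0.033]
wrist_force: [1.0, 1.4, -1.9]
gripper_width: 0.036
grasp_force: 4.0
```

Emit:
hand_motion([
  {"pos": [0,0,0.0004],"aperture": 0.036},
  {"aperture": 0.038},
  {"aperture": 0.041},
  {"aperture": 0.046},
  {"aperture": 0.052},
  {"aperture": 0.052},
])

```text
clock: 18.45
tool_pos: [0.4737, -0.1155, 0.2741]
orientation: [-0.002, 0.998, -0.055, -0.033]
wrist_force: [0.9, 0.0, -0.4]
gripper_width: 0.0521
grasp_force: 0.0
```

Emit:
hand_motion([
  {"pos": [0,0,-0.005],"aperture": 0.06},
  {"pos": [0,0,-0.01],"aperture": 0.06},
  {"pos": [0,0,-0.02],"aperture": 0.06},
  {"pos": [0,0,-0.025],"aperture": 0.06},
  {"pos": [0,0,-0.03],"aperture": 0.06},
  {"rot": [0,0.066,0],"pos": [-0.01,-0.01,-0.02],"aperture": 0.06},
  {"pos": [-0.04,-0.02,0],"aperture": 0.06},
  {"pos": [-0.04,-0.02,0],"aperture": 0.06},
  {"aperture": 0.06},
  {"aperture": 0.06},
])

```text
clock: 19.45
tool_pos: [0.3967, -0.0564, 0.3858]
orientation: [0.0, 0.999, -0.055, 0.002]
wrist_force: [0.7, 0.1, -0.4]
gripper_width: 0.0601
grasp_force: 0.0
```

Run:
```python
from h import *
import pickle
o=readout.get_obs();print(o["tool_pos"],o["wrist_force"])
for n in("wrist","side","top"):
    c=cams.read_camera(n);save(c,f"pics/{n}7.png");pickle.dump(c,open(n+"7.pkl","wb"))
a=cv2.imread("pics/wrist7.png");b=cv2.imread("pics/side7.png")
im=np.zeros((600,800,3),np.uint8)
im[:320,:400]=cv2.resize(a[0:320,120:520],(400,320));im[:,400:]=cv2.resize(b[130:265,320:410],(400,600),interpolation=cv2.INTER_CUBIC)
im[320:,:400]=cv2.resize(b[150:360,200:500],(400,280))
cv2.imwrite("pics/c7.png",im)
```

```text
[ 0.39667976 -0.05636897  0.38576263] [ 0.69044871  0.14172709 -0.4131954 ]
```

View pics/c7.png

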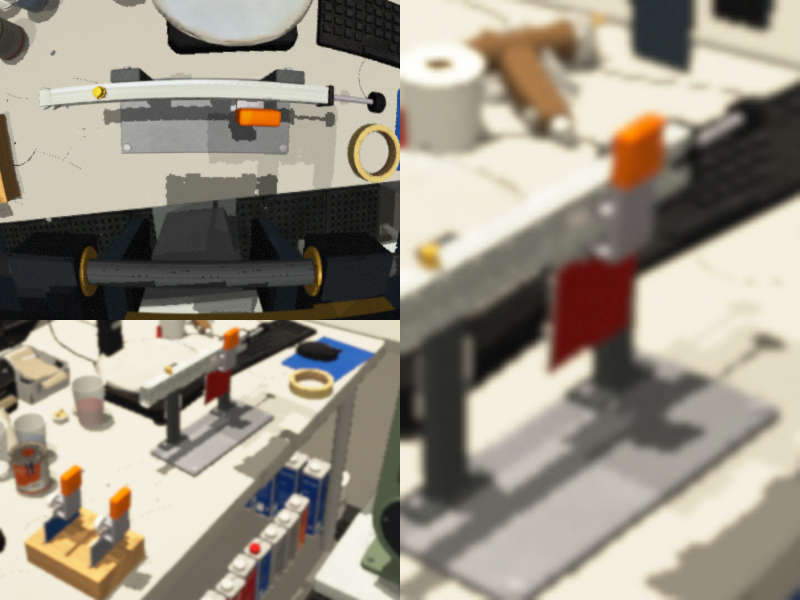

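Run:
```python
from h import *
import pickle
W=pickle.load(open("wrist7.pkl","rb"));h=cv2.cvtColor(W["frame"],cv2.COLOR_RGB2HSV)
m=cv2.inRange(h,(4,180,170),(18,255,255))[90:140,330:430]
n,l,st,ce=cv2.connectedComponentsWithStats(m)
for i in range(1,n):
    if st[i,4]>30:
        s=st[i]+[330,90,0,0,0];print(s)
        for v in (s[1]+s[3]-4,s[1]+s[3]-8):
            x=np.flatnonzero(m[v-90])+330;print(v,x[0],x[-1],[plane(W,u,v,.223,2,True).round(4) for u in(x[0]-.5,x[-1]+.5)])
```

```text
[359 109  42  17 622]
122 360 399 [array([ 0.4642, -0.0979,  0.223 ]), array([ 0.4616, -0.1318,  0.223 ])]
118 359 400 [array([ 0.4676, -0.0974,  0.223 ]), array([ 0.4649, -0.133 ,  0.223 ])]
```

```bash
python3 -c "
from plant import r
print(r.hand_in())"
```

```text
the job is handed in; nothing more can be done
None
```

The red panel hangs in the rail, past the spring catch and up against the stop, to within the roughly 1 mm I could measure. I found the stop by feel, pressed the pad in about 3 mm at 6.4 N, eased back and let go; the highest force I read was 8.4 N (a brief touch at the rail mouth), and I handed in at about 20 s.

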